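# Shim the rocking degasser

### The arm

A 6-joint arm with a two-finger parallel gripper is mounted at the origin on the work surface. World frame = base frame: x ahead of the robot, y to its left, z up, the work surface at z = 0. Lengths are in m, angles in degrees, forces in N, time in s.
With the tool pointing down it reaches from about 0.3 to 0.75 m from the base axis. Payload 8.5 kg.
Tool frame: the origin (TCP) lies on the centre line of the jaws, within the pads' length; the fingertips stand 19 mm ahead of it and the grasp point (between the pads) is the TCP (env.tcp_to_tips is the z of the fingertips in the tool frame, in m); z points along the fingers, y is the line along which they close (so a half turn about z gives the same grasp; the last joint's range is limited). The gripper opens to 85 mm and grips with 20 to 120 N. Pads are 22 mm wide; open, the fingers measure 114 mm over their backs; the gripper's body (76 mm by 85 mm) begins 54 mm behind the grasp point. The pads swing forward as they close: fully open they stand 13 mm farther back than shut.
Start: joints at [-12.336, 21.807, 74.336, -0, 83.858, -12.336], TCP at [0.55, 0, 0.211] pointing down, gripper open.
Joint ranges: [-178.18, 178.18], [-50.72, 133.34], [12.68, 142.11], [-81.47, 261.47], [9.98, 163.14], [-165.26, 165.26]. Speed limits (degrees/s): [136.94, 136.94, 180, 180, 180, 180].

### API

Orientations are given as a 3x3 rotation matrix whose columns are the frame's x, y, z axes.
In Python, from rig import env gives the robot as it stands.
- The arm moves only by the tool servo_tool, never from a script. Its argument "steps" is a list of rows, each an object of numbers: "tx", "ty", "tz": the shift along the world's x, y, z in cm; "yaw": the turn about the world's z in degrees; "claw": the finger opening in cm, from 0 to 8.54. In form: [{"tx": .., "ty": .., "tz": .., "yaw": .., "claw": ..}, ...]. A call has 1 to 20 rows; each row shifts and turns the commanded pose from where the row before left it; what a row does not reach is not made up. A row lasts 1/10 s, in which the tool goes at most 50 mm and 8.59 degrees, less where a joint would pass 70% of its speed; a pose out of reach is approached as far as the arm can. A call with a gripper value outside its range is refused whole. The fingers move at their own pace and stop on an object; "newtons" is the grip in N (left out, the last holds). Time passes only in rows, so rows that do not move let the fingers close. It gives the time, the measured TCP pose, the force, the opening and the grip force at its end, in the units of the state.
- env.observe(): the state, without advancing time (a new reading comes with each control period).
- env.get_image(name): name is "scene" or "side" or "wrist"; returns (picture, depth): 384x512x3 uint8, red, green, blue; 384x512 float32, m along the optical axis (not along the pixel's ray), 0 where there is no reading.
- env.camera_model(name): a dict with "fovy" (degrees; the focal length in pixels is half the picture's height over the tangent of half this angle, whatever the lens; pixels are square), "cx", "cy" (the principal point, pixels), "T" (4x4, takes a point from camera to world coordinates). Camera axes: x right, y down, z forward; pixel columns grow to the right and rows downward; lengths in m; the calibration is good to about 2 mm. A picture is of the moment at which its call begins: read the wrist's pose just before it. camera_model takes no time and is no camera call; for the wrist camera it gives the pose at the moment of the call.
- env.close_job(): hands the job in; it is judged then, once.
The state is a dict: "time_s": time; "q": joint angles; "qvel": joint speeds; "joint_efforts": joint torques, N m; "position": TCP position; "tool_rot": TCP orientation; "ft_force": force on the tool from outside, world axes, zero at the start; "wrist_torque": the same for the moment, N m; "grip_width": finger opening in m; "gripper_force": force on a finger pad.
Only numpy, scipy, OpenCV 4.12 (cv2) and the standard library are available. Lean on these libraries where they do the work, as an engineer would, in place of code of your own. Each camera call takes 0.05 s, during which the arm holds its last target. There are 200 camera calls.

### The job

The white degasser rocks because its far left foot (seen from the robot) hangs clear of the bench. Without picking anything up or shoving the degasser along, push the wooden wedge, thin end first, centrally under that foot until it is snug, then press down firmly (about 10 N) on the round stacking pad at that same corner of the degasser's top to show that it no longer rocks. Finish while still pressing, and leave the other things on the bench where they are.

Things in the scene. Friction and masses are not known exactly. Their poses are not given: they have to be found in the camera images.
- degasser: White box instrument, 5 kg, loose on the bench; housing 200 mm (its x) by 240 mm (its y), 34 to 120 mm above the bench; black strip on the front, which faces the robot. Origin at bench level under its middle; x points away from the robot, y to the robot's left, z up. A sideways push of about 30 N slides it. Unshimmed it tips about 4 degrees towards its far left foot, pivoting on two others.
- short_foot (a point): Centre of the flat underside of the far left foot, at degasser x +75, y +150, z +9 mm. The four light grey feet (32 mm diameter, tapering to a flat 12 mm at the bottom) are at x +-75, y +-150 mm, outside the housing, under aluminium cross bars (36 mm wide, 25 to 34 mm above the bench, reaching to y +-168). The other three stand on the bench; this one ends 9 mm above it when level. Axes as the degasser's.
- press_pad (a point): Centre of the top face of the far left one of four round black stacking pads (40 mm diameter, 4 mm high) on the degasser's top, at x +70, y +90, z +124 mm in its frame. Unshimmed, 4 to 5.5 N here tips the degasser. Axes as the degasser's.
- wedge: Pale wooden wedge lying flat on the bench left of the degasser, thin end roughly towards it: 60 g, 110 mm long, 50 mm wide, 3 mm high at the thin end rising evenly to 22 mm at the square upright thick end. Origin at the centre of its underside; x points along its length to the thin end (x +55 mm; thick end at x -55 mm), z up.
- wedge_seat (a point): Point on the wedge's underside, on its centre line, 29 mm back from the thin end (wedge x +26 mm): it lies under the centre of the short foot when the wedge is snug; the push needed then rises steeply from below 1 N. Axes as the wedge's.
- screwdriver: Screwdriver lying on the bench on the robot's side of the wedge; leave it alone. Origin at its underside's centre.
- wrench: Steel wrench lying on the bench beyond the degasser; leave it alone. Origin at its underside's centre.
- amber_bottle: Upright amber bottle, 70 mm diameter, 140 mm high, well to the right; leave it alone. Origin at its underside's centre.
- jar: Upright small clear jar, 48 mm diameter, 55 mm high, beyond the wedge's path; leave it alone. Origin at its underside's centre.
- spacer: Flat aluminium spacer block, 70 x 40 x 12 mm, on the robot's side of the wedge's path; leave it alone. Origin at its underside's centre.
- filter_cup: Upright steel filter cup, 36 mm diameter, 50 mm high, beyond the wedge; leave it alone. Origin at its underside's centre.
Mind the look-alikes: they are no part of the job. Of the things that look like the wedge, take the one that is nearest to the robot's base at the start.

How it is judged (in metres and radians):
On the way:
1. the wedge is under the short foot, and the degasser stands level (horizontal distance between wedge_seat and short_foot below 0.022 m and angle between degasser's own z axis and vertical below 0.012 rad), for 0.2 s.
At the end, for the whole second after the job is handed in: The wedge lies flat under the short foot (the marked point of the wedge within 22 mm of the foot's centre), the fingers press on the far left stacking pad with more than 7 N, and under that load the degasser is at rest and within 0.012 rad (0.7 degrees) of level; it has moved less than 20 mm (all of step 1 and contact force between the fingers and degasser_c0 above 7 N and height (world z) of wedge below 0.006 m and angular speed of degasser below 0.05 rad/s and linear speed of wedge below 0.01 m/s and distance of degasser from where it was at the start of the episode below 0.02 m); the arm keeps its last pose, push and grip.
It fails at once if the wedge is lifted or carried (more than 12 mm off the bench, or tipped more than 0.4 rad) (height (world z) of wedge above 0.012 m or angle between wedge's own z axis and vertical above 0.4 rad).
It fails at once if the degasser is lifted more than 12 mm or shoved more than 25 mm (height (world z) of degasser above 0.012 m or distance of degasser from where it was at the start of the episode above 0.025 m).
It fails at once if another thing on the bench is moved more than 30 mm (distance of any of screwdriver, wrench, amber_bottle, jar, spacer, filter_cup from where it was at the start of the episode above 0.03 m).
It also fails if it takes over 72 s, if anything falls off the work surface, if the arm or the gripper's body presses on something with over 40 N, if the wrist force passes 120 N, or if a joint passes its speed limit or range.

## Working session

There is one attempt and no reset: what is moved stays moved. The work goes in short steps, Python scripts to look and compute and a tool call to move; the robot and the scene stay as the last step left them, time stands still between calls to the robot, and variables do not carry over. Pictures are saved under pics/ and viewed, at most 10 in all, crops included, and the job is handed in when it is done.

Besides the shell and the picture viewer there is one more tool, called after ">>>" as name([rows], argument=value, ...), one row to a line, values as JSON. servo_tool: Moves the arm, as the interface text tells. Its arguments: {"type":"object","properties":{"steps":{"type":"array"},"newtons":{"type":"number"}},"required":["steps"]}

```bash
mkdir -p pics; ls
cat > h.py <<'E'
import numpy as np, cv2
from rig import env
def grab(n):
    m=env.camera_model(n); im,d=env.get_image(n); return im,d,m
def cloud(d,m):
    h,w=d.shape; f=h/2/np.tan(np.radians(m["fovy"]/2))
    v,u=np.mgrid[:h,:w]; P=np.stack([(u-m["cx"])*d/f,(v-m["cy"])*d/f,d],-1)
    T=np.array(m["T"]); return P@T[:3,:3].T+T[:3,3]
E
python3 - <<'E'
from h import *
for n in("scene","side"):
    im,d,m=grab(n); cv2.imwrite(f"pics/{n}0.png",im[...,::-1]); np.savez(n+"0.npz",im=im,d=d,P=cloud(d,m)); print(n,m["fovy"],np.round(m["T"],3).tolist())
E
```

```text
pics
scene 50.010563272156624 [[-0.243, 0.681, -0.691, 1.532], [0.97, 0.164, -0.179, 0.294], [-0.008, -0.714, -0.7, 1.009], [0.0, 0.0, 0.0, 1.0]]
side 45.23359524233305 [[-0.691, -0.45, 0.566, -0.296], [-0.723, 0.403, -0.561, 0.952], [0.024, -0.796, -0.604, 1.046], [0.0, 0.0, 0.0, 1.0]]
```

View pics/scene0.png

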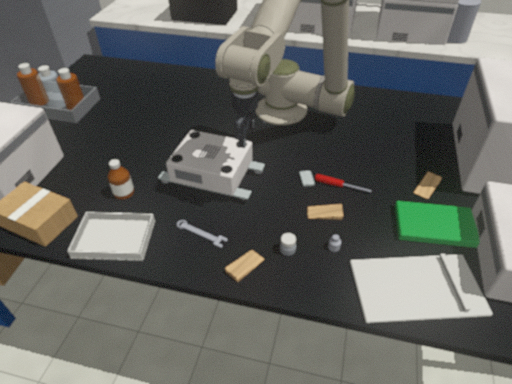

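View pics/side0.png

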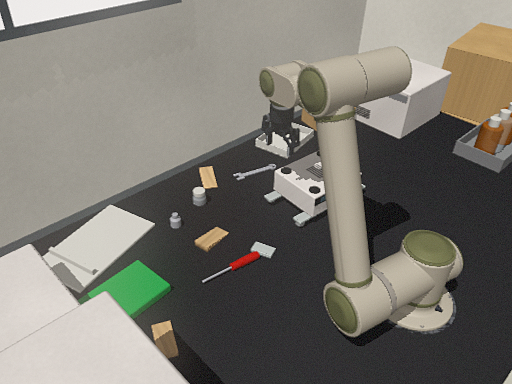

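The scene view faces the robot. The degasser is at (210,162), with its far-left bar at (237,192). Wedge-like blocks are at (325,212), (245,265) and (428,185). The jar is at (288,243), the cup at (334,243), the spacer at (307,178) and the screwdriver at (340,183).

Run:
```python
from h import *
for n,boxes in {"scene":{"w1":(300,198,350,226),"w2":(220,245,270,284),"w3":(408,165,448,202)},"side":{"w1":(190,222,232,255),"w2":(195,162,220,192),"w3":(148,316,182,362)}}.items():
    z=np.load(n+"0.npz"); im=z["im"].astype(int);P=z["P"]
    hsv=cv2.cvtColor(z["im"],cv2.COLOR_RGB2HSV)
    for k,(a,b,c,e) in boxes.items():
        s=np.s_[b:e,a:c]; p=P[s]; mk=(hsv[s][...,0]<28)&(hsv[s][...,1]>50)&(hsv[s][...,2]>90)&(p[...,2]>-.01)&(p[...,2]<.04)
        q=p[mk]; (cx,cy),wh,ang=cv2.minAreaRect((q[:,:2]*1000).astype(np.float32))
        box=cv2.boxPoints(((cx,cy),wh,ang))
        A=np.c_[q[:,:2]-q[:,:2].mean(0),np.ones(len(q))]; pl=np.linalg.lstsq(A,q[:,2],rcond=None)[0]
        print(n,k,len(q),"c",cx,cy,"wh",wh,ang,"dist",np.hypot(cx,cy),"slope",pl.round(3),"z",np.percentile(q[:,2],[2,98]).round(4)); print(box.round(0).tolist())
# contextual zoom
im=np.load("scene0.npz")["im"]; c=cv2.resize(im[120:270,150:380],None,fx=3.4,fy=3.4,interpolation=cv2.INTER_CUBIC); cv2.imwrite("pics/zoom.png",c[...,::-1])
z=np.load("scene0.npz");P=z["P"];hsv=cv2.cvtColor(z["im"],cv2.COLOR_RGB2HSV)
for n,(u,v) in dict(pad=(203,182),jar=(288,238),cup=(334,238),spacer=(307,178),bench=(290,200),housing=(215,175)).items(): print(n,P[v,u].round(4))
# degasser top
s=np.s_[125:205,150:275]; p=P[s].reshape(-1,3); t=p[(p[:,2]>.105)&(p[:,2]<.135)]
print("top",len(t),cv2.minAreaRect((t[:,:2]*1000).astype(np.float32)))
A=np.c_[t[:,:2]-t[:,:2].mean(0),np.ones(len(t))]; print(np.linalg.lstsq(A,t[:,2],rcond=None)[0])
```

```text
scene w1 533 c 569.09814453125 270.4034423828125 wh (78.96491241455078, 125.59150695800781) 17.028383255004883 dist 630.0719956968303 slope [0.045 0.123 0.01 ] z [-0.0022  0.0225]
[[513.0, 319.0], [550.0, 199.0], [625.0, 222.0], [588.0, 342.0]]
scene w2 665 c 838.2594604492188 65.24031066894531 wh (69.58686828613281, 117.43749237060547) 58.208438873291016 dist 840.7943988685913 slope [ 0.117 -0.062  0.011] z [-0.001   0.0231]
[[770.0, 67.0], [870.0, 5.0], [906.0, 64.0], [807.0, 126.0]]
scene w3 429 c 358.83355712890625 603.8199462890625 wh (58.65711975097656, 133.5290985107422) 67.81355285644531 dist 702.3959348247329 slope [-0.14   0.082  0.011] z [-0.0019  0.0236]
[[286.0, 602.0], [410.0, 551.0], [432.0, 606.0], [308.0, 656.0]]
side w1 435 c 578.5678100585938 267.10986328125 wh (71.05888366699219, 118.45004272460938) 5.890501976013184 dist 637.2506491939613 slope [-0.021  0.101  0.012] z [-0.0005  0.0241]
[[537.0, 322.0], [549.0, 205.0], [620.0, 212.0], [608.0, 330.0]]
side w2 323 c 854.6023559570312 57.37926483154297 wh (57.743717193603516, 155.57814025878906) 58.60708999633789 dist 856.5264542557437 slope [ 0.074 -0.106  0.011] z [-0.0006  0.0241]
[[773.0, 73.0], [906.0, -8.0], [936.0, 42.0], [803.0, 123.0]]
side w3 668 c 365.73443603515625 602.7548217773438 wh (53.02328109741211, 115.24362182617188) 64.86174774169922 dist 705.0354976012138 slope [-0.131  0.055  0.012] z [0.     0.0231]
[[302.0, 603.0], [407.0, 554.0], [429.0, 602.0], [325.0, 651.0]]
pad [ 0.591  -0.1461  0.0648]
jar [0.7531 0.1787 0.054 ]
cup [0.7172 0.3118 0.0498]
spacer [0.4308 0.1859 0.0121]
bench [0.5479 0.1469 0.0056]
housing [ 0.5967 -0.0974  0.1118]
top 2678 ((496.10931396484375, -150.34527587890625), (241.05624389648438, 203.5581512451172), 85.47838592529297)
[-0.01339866 -0.00347157  0.11941119]
```

View pics/zoom.png

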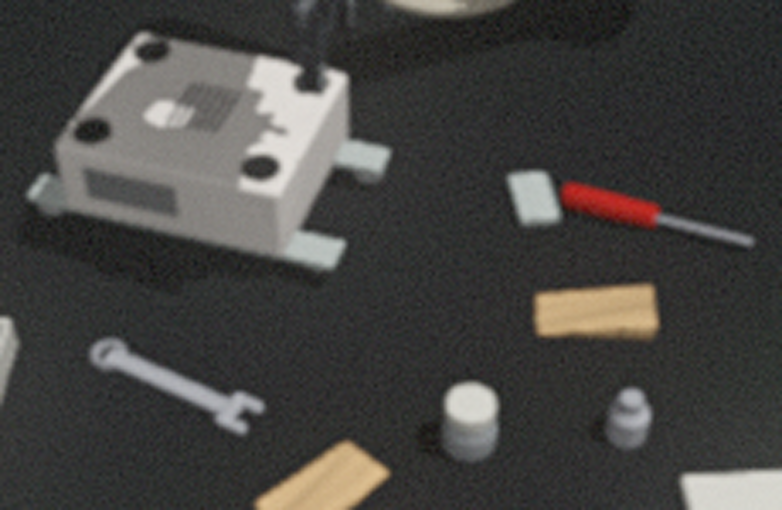

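>>> servo_tool([
  {"tz": 3.5,"ty": 3.5},
  {"tz": 3.5,"ty": 3.5},
  {"ty": 4},
  {"ty": 4},
  {"ty": 1},
  {},
])

```text
invalid input at $.steps[0]: expected keys tx, ty, tz, yaw, claw
```

Run:
```python
from h import *
o=env.observe(); print(o["time_s"],np.round(o["position"],4),np.round(o["tool_rot"],3).tolist(),np.round(o["ft_force"],2))
im,d,m=grab("wrist"); cv2.imwrite("pics/w1.png",im[...,::-1]); np.savez("w1.npz",im=im,d=d,P=cloud(d,m)); print(np.round(m["T"],3))
```

```text
0.1 [5.497e-01 1.000e-04 2.102e-01] [[-0.0, 1.0, -0.001], [1.0, 0.0, 0.0], [0.0, -0.001, -1.0]] [-0.23  0.18  0.31]
[[ 1.    -0.001 -0.002  0.549]
 [-0.002 -0.956 -0.294  0.075]
 [-0.001  0.294 -0.956  0.372]
 [ 0.     0.     0.     1.   ]]
```

View pics/w1.png

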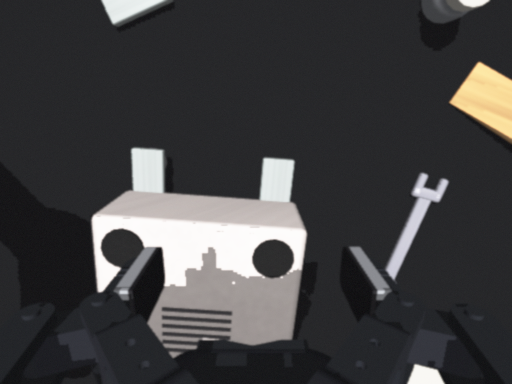

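The wrist view, taken at the start pose, shows the far-left bar at (277,180) and its pad at (273,258). The near-left bar is at (148,170) and its pad at (122,247).

Run:
```python
from h import *
z=np.load("w1.npz");P=z["P"];im=z["im"]; g=im.max(2)
for n,(a,b,c,e) in dict(padFL=(245,232,300,284),padNL=(95,222,150,272)).items():
    s=np.s_[b:e,a:c]; mk=(g[s]<60); nn,l,st,ce=cv2.connectedComponentsWithStats(mk.astype(np.uint8)); k=1+st[1:,4].argmax(); p=P[s][l==k]; print(n,len(p),np.median(p,0).round(4),p.mean(0).round(4),(p.max(0)-p.min(0)).round(3))
for n,(a,b,c,e) in dict(barFL=(255,150,300,205),barNL=(125,140,172,195)).items():
    s=np.s_[b:e,a:c]; p=P[s]; q=p[(g[s]>120)&(p[...,2]<.045)&(p[...,2]>.02)]; print(n,len(q),np.percentile(q,[2,50,98],0).round(4).tolist())
    r=cv2.minAreaRect((q[:,:2]*1000).astype(np.float32)); print(cv2.boxPoints(r).round(1).tolist())
p=P[185:350,90:310].reshape(-1,3);t=p[(p[:,2]>.105)&(p[:,2]<.135)]
print(cv2.minAreaRect((t[:,:2]*1000).astype(np.float32)))
```

```text
padFL 1103 [ 0.568  -0.0648  0.1228] [ 0.5679 -0.0647  0.1232] [0.037 0.159 0.252]
padNL 1137 [ 0.4294 -0.0513  0.1229] [ 0.434  -0.0476  0.1339] [0.138 0.148 0.252]
barFL 1370 [[0.5592, -0.038, 0.0302], [0.5772, -0.0136, 0.0327], [0.5948, 0.0109, 0.0422]]
[[551.9000244140625, -37.29999923706055], [597.2999877929688, -40.70000076293945], [601.0, 9.600000381469727], [555.5999755859375, 13.0]]
barNL 1405 [[0.411, -0.0266, 0.0306], [0.4288, -0.0024, 0.0328], [0.4463, 0.0227, 0.0424]]
[[404.5, -25.399999618530273], [455.3999938964844, -29.799999237060547], [459.70001220703125, 20.399999618530273], [408.79998779296875, 24.799999237060547]]
((493.954833984375, -102.55835723876953), (145.4637451171875, 203.24534606933594), 85.58712768554688)
```

>>> servo_tool([
  {"tx": 0,"ty": 3.5,"tz": 3.5,"yaw": 0,"claw": 2},
  {"tx": 0,"ty": 3.5,"tz": 3.5,"yaw": 0,"claw": 2},
  {"tx": 0.5,"ty": 4,"tz": 0,"yaw": 0,"claw": 2},
  {"tx": 0.5,"ty": 4,"tz": 0,"yaw": 0,"claw": 2},
  {"tx": 0.5,"ty": 3,"tz": 0,"yaw": 0,"claw": 2},
  {"tx": 0,"ty": 0,"tz": 0,"yaw": 0,"claw": 2},
  {"tx": 0,"ty": 0,"tz": 0,"yaw": 0,"claw": 2},
])

```text
time_s: 0.85
position: [0.5648, 0.1802, 0.2802]
tool_rot: [[-0.001, 1.0, -0.001], [1.0, 0.001, -0.0], [-0.0, -0.001, -1.0]]
ft_force: [-0.7, 0.5, -0.8]
grip_width: 0.0199
gripper_force: 0.0
```

Run:
```python
from h import *
o=env.observe(); print(o["time_s"],np.round(o["position"],4),o["grip_width"])
im,d,m=grab("wrist"); cv2.imwrite("pics/w2.png",im[...,::-1]); P=cloud(d,m); np.savez("w2.npz",im=im,d=d,P=P)
hsv=cv2.cvtColor(im,cv2.COLOR_RGB2HSV)
mk=((hsv[...,0]<28)&(hsv[...,1]>50)&(hsv[...,2]>90)&(P[...,2]<.04)).astype(np.uint8)
nn,l,st,ce=cv2.connectedComponentsWithStats(mk)
for k in range(1,nn):
    if st[k,4]<500: continue
    q=P[l==k]; r=cv2.minAreaRect((q[:,:2]*1000).astype(np.float32)); A=np.c_[q[:,:2]-q[:,:2].mean(0),np.ones(len(q))]
    print(st[k],r,cv2.boxPoints(r).round(1).tolist(),np.linalg.lstsq(A,q[:,2],rcond=None)[0].round(3))
```

```text
0.85 [0.5648 0.1802 0.2802] 0.019899193060888158
[ 233   40   53   94 3504] ((574.8078002929688, 270.6820068359375), (55.86981964111328, 117.24099731445312), 9.48110580444336) [[537.5999755859375, 323.8999938964844], [556.9000244140625, 208.3000030517578], [612.0, 217.5], [592.7000122070312, 333.1000061035156]] [-0.005  0.146  0.011]
[ 138   52   22   81 1539] ((421.3133544921875, 263.967529296875), (106.27965545654297, 32.998477935791016), 81.41637420654297) [[397.1000061035156, 213.89999389648438], [429.70001220703125, 209.0], [445.6000061035156, 314.0], [412.8999938964844, 319.0]] [ 0.234 -0.042  0.02 ]
[ 390  195   85   65 2684] ((850.4072265625, 61.060546875), (56.3599967956543, 135.48117065429688), 60.610652923583984) [[777.5999755859375, 69.80000305175781], [895.5999755859375, 3.299999952316284], [923.2999877929688, 52.400001525878906], [805.2000122070312, 118.9000015258789]] [ 0.123 -0.052  0.01 ]
```

View pics/w2.png

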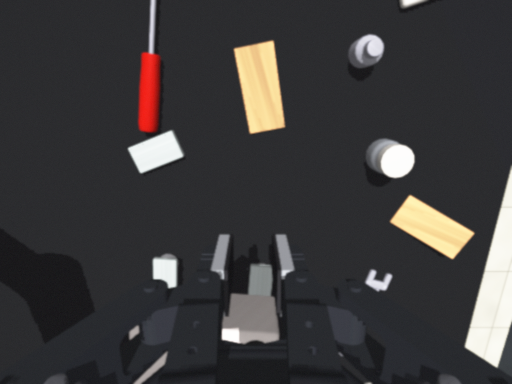

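The wedge (the one nearest the base) runs from (254,44) at the thick end to (267,130) at the thin end. In world coordinates its centre is about (0.574, 0.269), heading −80.5°. The foot is at about (0.577, −0.006). The path between the spacer and the jar is clear.

>>> servo_tool([
  {"tx": 0,"ty": 4,"tz": 0,"yaw": 3,"claw": 2},
  {"tx": 0,"ty": 4,"tz": 0,"yaw": 3,"claw": 2},
  {"tx": -0.5,"ty": 4,"tz": 0,"yaw": 3.5,"claw": 2},
  {"tx": 0,"ty": 4,"tz": -2,"yaw": 0,"claw": 2},
  {"tx": 0,"ty": 1.4,"tz": -4,"yaw": 0,"claw": 2},
  {"tx": 0,"ty": 0,"tz": -4,"yaw": 0,"claw": 2},
  {"tx": 0,"ty": 0,"tz": -4,"yaw": 0,"claw": 2},
  {"tx": 0,"ty": 0,"tz": -4,"yaw": 0,"claw": 2},
  {"tx": 0,"ty": 0,"tz": -4,"yaw": 0,"claw": 2},
  {"tx": 0,"ty": 0,"tz": -2,"yaw": 0,"claw": 2},
  {"tx": 0,"ty": 0,"tz": 0,"yaw": 0,"claw": 2},
  {"tx": 0,"ty": 0,"tz": 0,"yaw": 0,"claw": 2},
])

```text
time_s: 2.1
position: [0.5608, 0.3533, 0.0417]
tool_rot: [[-0.164, 0.986, 0.001], [0.986, 0.164, 0.0], [0.0, 0.001, -1.0]]
ft_force: [-0.2, -0.0, 1.0]
grip_width: 0.0198
gripper_force: 0.0
```

Run:
```python
from h import *
o=env.observe(); print(env.tcp_to_tips,o["time_s"],np.round(o["position"],4),o["grip_width"],np.round(o["ft_force"],2))
im,d,m=grab("wrist"); cv2.imwrite("pics/w3.png",im[...,::-1])
```

```text
0.019 2.1 [0.5608 0.3533 0.0417] 0.01983849191467824 [-0.24 -0.01  0.97]
```

View pics/w3.png

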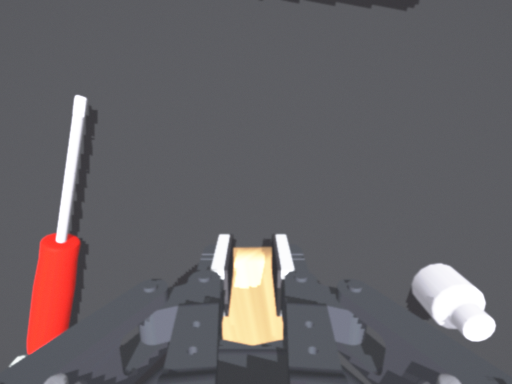

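Before descending, I'll check the clearance between the thick end at (253,247) and the fingertips, whose edge shows at about row 237.

Run:
```python
from h import *
o=env.observe();im,d,m=grab("wrist");P=cloud(d,m);T=np.array(m["T"]);R=np.array(o["tool_rot"]);p0=np.array(o["position"])
f=192/np.tan(np.radians(m["fovy"]/2))
def pr(w):
    c=T[:3,:3].T@(w-T[:3,3]); return (c[:2]/c[2]*f+[m["cx"],m["cy"]]).round(0)
for x in(-.011,0,.011): print(x,pr(p0+R@[x,.01,.019]),pr(p0+R@[x,.01,0.0]))
for v in range(236,335,6): print(v,P[v,254].round(4), im[v,254])
print(P[262,226].round(4),P[250,224].round(4),P[262,284].round(4))
```

```text
-0.011 [268. 237.] [270. 251.]
0 [269. 222.] [270. 234.]
0.011 [269. 206.] [271. 217.]
236 [ 0.5654  0.3325 -0.001 ] [ 95  95 100]
242 [ 0.5663  0.3273 -0.0017] [ 94  96 100]
248 [0.5478 0.4275 0.2047] [216 175 128]
254 [0.5668 0.3234 0.0098] [255 246 195]
260 [0.5668 0.3233 0.0181] [255 255 237]
266 [0.5674 0.3197 0.02  ] [255 255 243]
272 [0.5683 0.314  0.0182] [255 255 243]
278 [0.5691 0.3095 0.0186] [255 255 244]
284 [0.5701 0.3036 0.0171] [255 255 245]
290 [0.5709 0.2984 0.0167] [248 219 159]
296 [0.5719 0.2927 0.0156] [248 219 159]
302 [0.5729 0.2869 0.0147] [248 219 159]
308 [0.5739 0.2808 0.0136] [248 221 159]
314 [0.5749 0.2751 0.0131] [250 223 162]
320 [0.5761 0.2677 0.0107] [251 228 168]
326 [0.5772 0.2613 0.0097] [253 232 173]
332 [0.5783 0.2549 0.0088] [253 236 176]
[0.5478 0.3626 0.0934] [0.5461 0.362  0.0824] [0.5717 0.3661 0.0927]
```

>>> servo_tool([
  {"tx": 0,"ty": 0,"tz": -0.8,"yaw": 0,"claw": 2},
  {"tx": 0,"ty": 0,"tz": -0.7,"yaw": 0,"claw": 2},
  {"tx": 0,"ty": 0,"tz": 0,"yaw": 0,"claw": 2},
])

```text
time_s: 2.5
position: [0.5594, 0.3538, 0.0247]
tool_rot: [[-0.165, 0.986, -0.002], [0.986, 0.165, -0.001], [-0.0, -0.002, -1.0]]
ft_force: [0.1, -0.1, 0.4]
grip_width: 0.02
gripper_force: 0.0
```

>>> servo_tool([
  {"tx": 0.16,"ty": -1,"tz": 0,"yaw": 0,"claw": 2},
  {"tx": 0.1,"ty": -0.6,"tz": 0,"yaw": 0,"claw": 2},
  {"tx": 0.1,"ty": -0.6,"tz": 0,"yaw": 0,"claw": 2},
  {"tx": 0.12,"ty": -0.8,"tz": 0,"yaw": 0,"claw": 2},
  {"tx": 0.16,"ty": -1,"tz": 0,"yaw": -0.6,"claw": 2},
  {"tx": 0.15,"ty": -1,"tz": 0,"yaw": -0.6,"claw": 2},
  {"tx": 0.14,"ty": -1,"tz": 0,"yaw": -0.6,"claw": 2},
  {"tx": 0.13,"ty": -1,"tz": 0,"yaw": -0.6,"claw": 2},
  {"tx": 0.12,"ty": -1,"tz": 0,"yaw": -0.6,"claw": 2},
  {"tx": 0.11,"ty": -1,"tz": 0,"yaw": -0.6,"claw": 2},
  {"tx": 0.1,"ty": -1,"tz": 0,"yaw": -0.6,"claw": 2},
  {"tx": 0.09,"ty": -1,"tz": 0,"yaw": -0.6,"claw": 2},
  {"tx": 0,"ty": 0,"tz": 0,"yaw": 0,"claw": 2},
])

```text
time_s: 3.8
position: [0.575, 0.2427, 0.0258]
tool_rot: [[-0.08, 0.997, -0.0], [0.997, 0.08, -0.0], [-0.0, -0.0, -1.0]]
ft_force: [-0.1, 0.3, -1.3]
grip_width: 0.0201
gripper_force: 0.0
```

```bash
cat > wz.py <<'E'
from h import *
o=env.observe(); print(o["time_s"],np.round(o["position"],4),np.round(o["ft_force"],2))
for n in("scene","side","wrist"):
    im,d,m=grab(n);P=cloud(d,m);hsv=cv2.cvtColor(im,cv2.COLOR_RGB2HSV)
    np.savez("l_"+n+".npz",im=im,P=P)
    mk=(hsv[...,0]<28)&(hsv[...,1]>40)&(hsv[...,2]>90)&(P[...,2]>.001)&(P[...,2]<.03)&(abs(P[...,0]-.575)<.06)&(abs(P[...,1]-o["position"][1]+.07)<.08)
    nn,l,st,ce=cv2.connectedComponentsWithStats(mk.astype(np.uint8))
    if nn<2: continue
    k=1+st[1:,4].argmax(); q=P[l==k]
    if len(q)<60: continue
    r=cv2.minAreaRect((q[:,:2]*1000).astype(np.float32)); print(n,len(q),cv2.boxPoints(r).round(0).tolist(),np.round(r[0]+r[1]+(r[2],),1))
E
python3 wz.py
```

```text
3.8 [0.575  0.2427 0.0258] [-0.08  0.28 -1.26]
scene 147 [[554.0, 252.0], [555.0, 211.0], [611.0, 212.0], [610.0, 253.0]] [582.3 232.   56.4  40.9   1.2]
side 113 [[550.0, 252.0], [555.0, 209.0], [609.0, 214.0], [604.0, 257.0]] [579.4 233.1  54.4  43.3   5.8]
wrist 2947 [[553.0, 252.0], [561.0, 210.0], [610.0, 220.0], [602.0, 262.0]] [581.4 236.2  50.1  42.8  11.6]
```

Run:
```python
from h import *
a=np.load("l_wrist.npz")["im"]; b=np.load("l_scene.npz")["im"]; s=np.load("l_side.npz")["im"]
c=np.hstack([cv2.resize(a,(400,300)),cv2.resize(b[140:260,260:420],(400,300))]); e=cv2.resize(s[180:285,140:320],(514,300)); e=np.hstack([e,np.zeros((300,286,3),np.uint8)])
cv2.imwrite("pics/c4.png",np.vstack([c,e])[...,::-1])
```

```text
(no output)
```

View pics/c4.png

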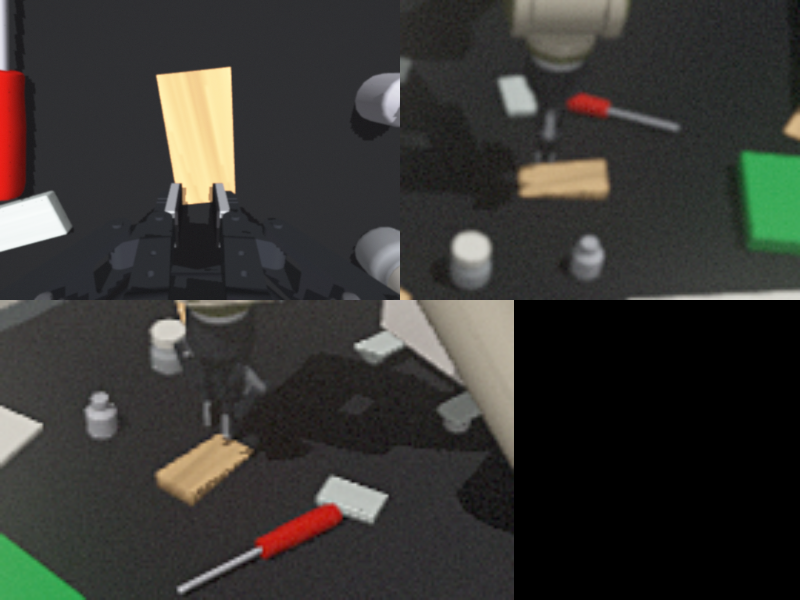

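The fingers now overlap the thin end, with the wedge apparently unmoved. I need the true wedge pose and tip height.

Run:
```python
from h import *
for n in("scene","side","wrist"):
    z=np.load("l_"+n+".npz");im=z["im"];P=z["P"];hsv=cv2.cvtColor(im,cv2.COLOR_RGB2HSV)
    mk=(hsv[...,0]<28)&(hsv[...,1]>40)&(hsv[...,2]>90)&(P[...,2]>.001)&(P[...,2]<.03)&(abs(P[...,0]-.575)<.08)&(abs(P[...,1]-.27)<.12)
    nn,l,st,ce=cv2.connectedComponentsWithStats(mk.astype(np.uint8)); k=1+st[1:,4].argmax(); q=P[l==k]
    A=np.c_[q[:,:2]-q[:,:2].mean(0),np.ones(len(q))]
    r=cv2.minAreaRect((q[:,:2]*1000).astype(np.float32)); print(n,len(q),cv2.boxPoints(r).round(0).tolist(),np.linalg.lstsq(A,q[:,2],rcond=None)[0].round(3))
z=np.load("l_wrist.npz");P=z["P"];im=z["im"]
for v in range(230,290,6): print(v,[(P[v,u].round(3).tolist(),int(im[v,u].mean())) for u in(218,222,226,254,280,286)])
```

```text
scene 480 [[521.0, 322.0], [548.0, 204.0], [617.0, 219.0], [590.0, 337.0]] [-0.034  0.127  0.012]
side 413 [[537.0, 319.0], [554.0, 208.0], [624.0, 219.0], [606.0, 330.0]] [0.005 0.117 0.013]
wrist 13395 [[541.0, 319.0], [561.0, 210.0], [610.0, 219.0], [590.0, 328.0]] [-0.031  0.17   0.013]
230 [([0.552, 0.232, -0.002], 47), ([0.554, 0.233, -0.001], 93), ([0.557, 0.236, 0.005], 221), ([0.576, 0.238, 0.005], 216), ([0.593, 0.239, 0.006], 205), ([0.597, 0.239, 0.006], 210)]
236 [([0.552, 0.228, -0.001], 87), ([0.558, 0.253, 0.051], 165), ([0.56, 0.254, 0.052], 165), ([0.576, 0.234, 0.007], 216), ([0.587, 0.256, 0.052], 165), ([0.598, 0.234, 0.004], 201)]
242 [([0.557, 0.253, 0.058], 153), ([0.559, 0.254, 0.059], 164), ([0.561, 0.254, 0.059], 161), ([0.577, 0.229, 0.005], 214), ([0.586, 0.256, 0.058], 165), ([0.589, 0.256, 0.057], 174)]
248 [([0.558, 0.253, 0.063], 165), ([0.56, 0.254, 0.065], 165), ([0.561, 0.254, 0.064], 140), ([0.577, 0.223, 0.003], 211), ([0.586, 0.256, 0.064], 165), ([0.589, 0.256, 0.064], 165)]
254 [([0.558, 0.253, 0.069], 164), ([0.56, 0.254, 0.07], 165), ([0.562
[... 313 characters left out ...]
53, 0.08], 165), ([0.561, 0.254, 0.08], 159), ([0.563, 0.253, 0.079], 40), ([0.578, 0.207, -0.001], 48), ([0.584, 0.256, 0.08], 82), ([0.587, 0.255, 0.079], 165)]
272 [([0.56, 0.253, 0.083], 218), ([0.561, 0.252, 0.082], 207), ([0.563, 0.253, 0.082], 62), ([0.579, 0.203, -0.0], 48), ([0.584, 0.254, 0.082], 92), ([0.587, 0.255, 0.082], 221)]
278 [([0.56, 0.254, 0.089], 47), ([0.561, 0.249, 0.082], 117), ([0.563, 0.25, 0.083], 66), ([0.579, 0.197, -0.001], 49), ([0.585, 0.251, 0.082], 94), ([0.586, 0.256, 0.089], 47)]
284 [([0.561, 0.254, 0.093], 48), ([0.562, 0.249, 0.086], 36), ([0.563, 0.247, 0.083], 66), ([0.58, 0.192, -0.002], 47), ([0.585, 0.249, 0.082], 62), ([0.585, 0.257, 0.094], 46)]
```

Run:
```python
from h import *
o=env.observe(); print(np.round(o["q"],2),np.round(env.camera_model("wrist")["T"],3).tolist(),env.camera_model("wrist")["fovy"])
for n in("scene","side"):
    P=np.load("l_"+n+".npz")["P"];im=np.load("l_"+n+".npz")["im"]
    mk=(P[...,2]>.024)&(P[...,2]<.13)&(abs(P[...,0]-.575)<.06)&(abs(P[...,1]-.243)<.05)
    v,u=np.nonzero(mk); i=np.argsort(P[v,u,2])[:14]
    print(n,len(v)); print([(int(u[j]),int(v[j]),P[v[j],u[j]].round(3).tolist()) for j in i])
```

```text
[1.217e+01 3.921e+01 7.595e+01 1.000e-02 6.483e+01 7.460e+00] [[0.997, 0.077, 0.024, 0.568], [0.08, -0.953, -0.294, 0.319], [0.0, 0.294, -0.956, 0.188], [0.0, 0.0, 0.0, 1.0]] 65.01014627809099
scene 94
[(315, 205, [0.587, 0.236, 0.042]), (320, 205, [0.592, 0.252, 0.051]), (320, 204, [0.588, 0.251, 0.051]), (317, 205, [0.596, 0.243, 0.052]), (319, 205, [0.596, 0.249, 0.054]), (318, 205, [0.597, 0.246, 0.054]), (315, 204, [0.595, 0.236, 0.055]), (316, 205, [0.599, 0.24, 0.055]), (321, 203, [0.587, 0.254, 0.056]), (318, 204, [0.595, 0.245, 0.057]), (320, 203, [0.589, 0.251, 0.057]), (317, 204, [0.596, 0.242, 0.058]), (319, 204, [0.595, 0.248, 0.058]), (315, 202, [0.59, 0.235, 0.059])]
side 323
[(216, 223, [0.583, 0.241, 0.049]), (218, 227, [0.563, 0.25, 0.05]), (214, 224, [0.582, 0.251, 0.051]), (217, 222, [0.583, 0.237, 0.051]), (220, 227, [0.558, 0.246, 0.051]), (220, 228, [0.553, 0.249, 0.051]), (212, 223, [0.588, 0.253, 0.052]), (216, 222, [0.583, 0.241, 0.053]), (215, 222, [0.585, 0.243, 0.053]), (221, 227, [0.554, 0.245, 0.053]), (223, 226, [0.553, 0.237, 0.053]), (219, 227, [0.558, 0.25, 0.053]), (217, 221, [0.584, 0.236, 0.053]), (215, 223, [0.58, 0.248, 0.054])]
```

All three cameras agree that the real fingertips are at z≈0.050 while the reported TCP z is 0.026. So the tips sit about 24 mm above the reported TCP, not 19 mm below it, and they passed over the wedge without moving it. I'll go back and descend by another 41 mm, watching the force.

>>> servo_tool([
  {"tx": -0.4,"ty": 3,"tz": 0,"yaw": 1.2,"claw": 2},
  {"tx": -0.4,"ty": 3,"tz": 0,"yaw": 1.2,"claw": 2},
  {"tx": -0.4,"ty": 3,"tz": 0,"yaw": 1.2,"claw": 2},
  {"tx": -0.2,"ty": 2,"tz": 0,"yaw": 1.2,"claw": 2},
  {"tx": 0,"ty": 0,"tz": -1,"yaw": 0,"claw": 2},
  {"tx": 0,"ty": 0,"tz": -1,"yaw": 0,"claw": 2},
  {"tx": 0,"ty": 0,"tz": -0.7,"yaw": 0,"claw": 2},
  {"tx": 0,"ty": 0,"tz": 0,"yaw": 0,"claw": 2},
])

```text
time_s: 4.75
position: [0.5604, 0.3527, -0.0029]
tool_rot: [[-0.164, 0.987, -0.003], [0.987, 0.164, -0.001], [-0.001, -0.003, -1.0]]
ft_force: [0.7, -0.3, 0.6]
grip_width: 0.0198
gripper_force: 0.0
```

>>> servo_tool([
  {"tx": 0,"ty": 0,"tz": -0.5,"yaw": 0,"claw": 2},
  {"tx": 0,"ty": 0,"tz": -0.5,"yaw": 0,"claw": 2},
  {"tx": 0,"ty": 0,"tz": -0.4,"yaw": 0,"claw": 2},
  {"tx": 0,"ty": 0,"tz": 0,"yaw": 0,"claw": 2},
])

```text
time_s: 5.15
position: [0.5605, 0.3538, -0.0159]
tool_rot: [[-0.165, 0.986, -0.001], [0.986, 0.165, -0.0], [-0.0, -0.001, -1.0]]
ft_force: [-0.7, 0.2, -0.2]
grip_width: 0.0202
gripper_force: 0.0
```

Run:
```python
from h import *
o=env.observe(); print(o["time_s"],np.round(o["position"],4),np.round(o["ft_force"],2))
im,d,m=grab("side");P=cloud(d,m)
x,y=o["position"][:2]
mk=(P[...,2]>.003)&(P[...,2]<.1)&(abs(P[...,0]-x)<.04)&(abs(P[...,1]-y)<.014)
q=P[mk]; print(len(q),np.sort(q[:,2])[:12].round(4))
```

```text
5.15 [ 0.5605  0.3538 -0.0159] [-0.65  0.23 -0.19]
285 [0.0031 0.0031 0.0032 0.0032 0.0033 0.0034 0.0034 0.0034 0.0035 0.0035
 0.0036 0.0038]
```

>>> servo_tool([
  {"tx": 0.16,"ty": -1,"tz": 0,"yaw": 0,"claw": 2},
  {"tx": 0.1,"ty": -0.6,"tz": 0,"yaw": 0,"claw": 2},
  {"tx": 0.1,"ty": -0.6,"tz": 0,"yaw": 0,"claw": 2},
  {"tx": 0.12,"ty": -0.8,"tz": 0,"yaw": 0,"claw": 2},
  {"tx": 0.16,"ty": -1,"tz": 0,"yaw": -0.6,"claw": 2},
  {"tx": 0.15,"ty": -1,"tz": 0,"yaw": -0.6,"claw": 2},
  {"tx": 0.14,"ty": -1,"tz": 0,"yaw": -0.6,"claw": 2},
  {"tx": 0.13,"ty": -1,"tz": 0,"yaw": -0.6,"claw": 2},
  {"tx": 0.12,"ty": -1,"tz": 0,"yaw": -0.6,"claw": 2},
  {"tx": 0.11,"ty": -1,"tz": 0,"yaw": -0.6,"claw": 2},
  {"tx": 0.1,"ty": -1,"tz": 0,"yaw": -0.6,"claw": 2},
  {"tx": 0.09,"ty": -1,"tz": 0,"yaw": -0.6,"claw": 2},
  {"tx": 0,"ty": 0,"tz": 0,"yaw": 0,"claw": 2},
])

```text
time_s: 6.5
position: [0.5758, 0.2426, -0.0153]
tool_rot: [[-0.08, 0.997, -0.0], [0.997, 0.08, -0.0], [-0.0, -0.0, -1.0]]
ft_force: [-0.7, 0.5, 0.2]
grip_width: 0.0202
gripper_force: 0.0
```

```bash
sed -i 's/o\["position"\]\[1\]+.07)<.08/o["position"][1]+.06)<.1/' wz.py; python3 wz.py
python3 - <<'E'
from h import *
a=np.load("l_wrist.npz")["im"]; b=np.load("l_scene.npz")["im"]
cv2.imwrite("pics/c5.png",np.hstack([cv2.resize(a,(400,300)),cv2.resize(b[140:260,230:390],(400,300))])[...,::-1])
E
```

```text
6.5 [ 0.5758  0.2426 -0.0153] [-0.74  0.54  0.22]
scene 412 [[548.0, 229.0], [558.0, 119.0], [614.0, 124.0], [605.0, 234.0]] [581.4 176.4  56.5 110.4   5.1]
side 201 [[508.0, 202.0], [572.0, 104.0], [617.0, 133.0], [553.0, 232.0]] [562.5 167.7  54.2 117.6  33.1]
wrist 875 [[557.0, 217.0], [565.0, 188.0], [590.0, 195.0], [582.0, 224.0]] [573.5 205.7  25.6  30.3  15.6]
```

View pics/c5.png

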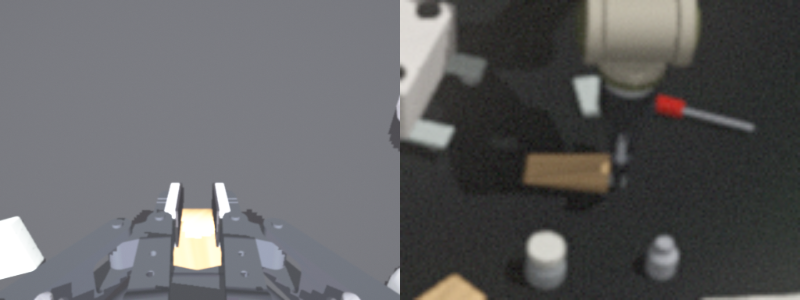

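The wedge is now being pushed, squared up and centred on the fingers: thick end at (0.577, 0.2315), heading 4.6° off. Continuing with a gentle turn.

>>> servo_tool([
  {"tx": 0.08,"ty": -0.5,"tz": 0,"yaw": -0.4,"claw": 2},
  {"tx": 0.07,"ty": -1,"tz": 0,"yaw": -0.4,"claw": 2},
  {"tx": 0.06,"ty": -1,"tz": 0,"yaw": -0.5,"claw": 2},
  {"tx": 0.05,"ty": -1,"tz": 0,"yaw": -0.5,"claw": 2},
  {"tx": 0.05,"ty": -1,"tz": 0,"yaw": -0.5,"claw": 2},
  {"tx": 0.04,"ty": -1,"tz": 0,"yaw": -0.5,"claw": 2},
  {"tx": 0.03,"ty": -1,"tz": 0,"yaw": -0.5,"claw": 2},
  {"tx": 0.03,"ty": -1,"tz": 0,"yaw": -0.5,"claw": 2},
  {"tx": 0.02,"ty": -1,"tz": 0,"yaw": -0.5,"claw": 2},
  {"tx": 0.01,"ty": -1,"tz": 0,"yaw": -0.5,"claw": 2},
  {"tx": 0,"ty": -1,"tz": 0,"yaw": -0.5,"claw": 2},
  {"tx": 0,"ty": -1,"tz": 0,"yaw": -0.5,"claw": 2},
  {"tx": 0,"ty": 0,"tz": 0,"yaw": 0,"claw": 2},
])

```text
time_s: 7.95
position: [0.5801, 0.1277, -0.0152]
tool_rot: [[0.021, 1.0, 0.0], [1.0, -0.021, -0.0], [-0.0, 0.0, -1.0]]
ft_force: [0.0, -0.0, -0.3]
grip_width: 0.0197
gripper_force: 0.0
```

```bash
python3 wz.py
python3 - <<'E'
from h import *
z=np.load("l_scene.npz");P=z["P"];im=z["im"];g=im.max(2)
mk=(P[...,2]>.022)&(P[...,2]<.045)&(abs(P[...,0]-.58)<.05)&(P[...,1]>-.03)&(P[...,1]<.03)
q=P[mk];print("bar",len(q),np.percentile(q,[3,50,97],0).round(4).tolist())
b=z["im"]
cv2.imwrite("pics/c6.png",cv2.resize(b[140:230,210:330],(800,600),interpolation=cv2.INTER_CUBIC)[...,::-1])
E
```

```text
7.95 [ 0.5801  0.1277 -0.0152] [ 0.02 -0.04 -0.25]
scene 355 [[551.0, 115.0], [552.0, 4.0], [611.0, 5.0], [610.0, 115.0]] [580.9  59.7  58.4 110.8   0.6]
side 196 [[539.0, 117.0], [553.0, -2.0], [601.0, 4.0], [587.0, 123.0]] [570.1  60.2  48.5 120.1   7. ]
wrist 1280 [[562.0, 78.0], [589.0, 76.0], [592.0, 125.0], [566.0, 126.0]] [577.1 101.1  49.   26.4  86.2]
bar 112 [[0.5628, -0.0286, 0.0265], [0.5828, -0.0088, 0.0335], [0.5988, 0.0108, 0.0383]]
```

View pics/c6.png

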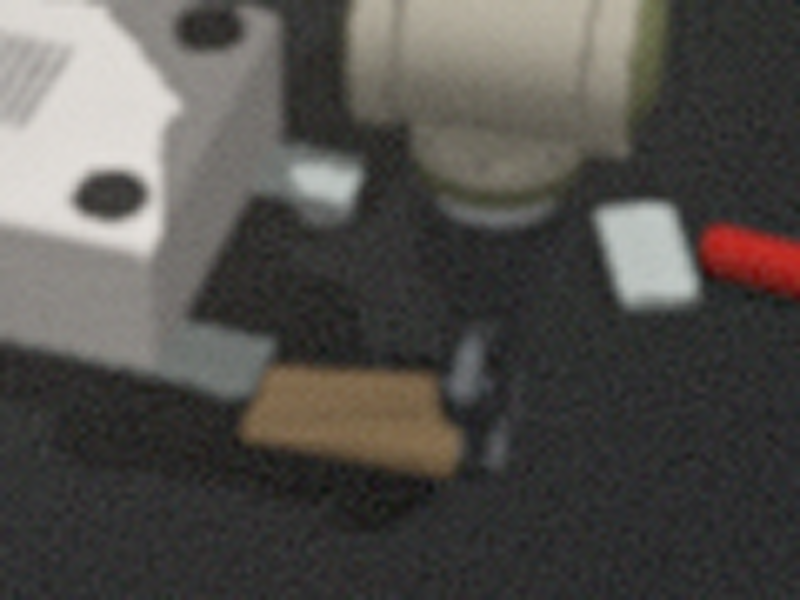

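The wedge is entering beneath the far-left bar, centred: wedge x 0.581 against bar x 0.581 in the same view. Now slower.

>>> servo_tool([
  {"tx": 0,"ty": -0.7,"tz": 0,"yaw": 0,"claw": 2},
  {"tx": -0.01,"ty": -0.7,"tz": 0,"yaw": 0,"claw": 2},
  {"tx": -0.01,"ty": -0.7,"tz": 0,"yaw": 0,"claw": 2},
  {"tx": -0.01,"ty": -0.7,"tz": 0,"yaw": 0,"claw": 2},
  {"tx": -0.01,"ty": -0.5,"tz": 0,"yaw": 0,"claw": 2},
  {"tx": 0,"ty": 0,"tz": 0,"yaw": 0,"claw": 2},
])

```text
time_s: 8.7
position: [0.5796, 0.0952, -0.0153]
tool_rot: [[0.02, 1.0, -0.0], [1.0, -0.02, -0.0], [-0.0, -0.0, -1.0]]
ft_force: [0.8, 0.3, 0.4]
grip_width: 0.0199
gripper_force: 0.0
```

>>> servo_tool([
  {"tx": 0,"ty": -0.3,"tz": 0,"yaw": 0,"claw": 2},
  {"tx": 0,"ty": 0,"tz": 0,"yaw": 0,"claw": 2},
])

```text
time_s: 8.9
position: [0.5796, 0.0928, -0.0153]
tool_rot: [[0.019, 1.0, -0.0], [1.0, -0.019, -0.0], [-0.0, -0.0, -1.0]]
ft_force: [0.7, -0.1, 0.8]
grip_width: 0.02
gripper_force: 0.0
```

>>> servo_tool([
  {"tx": 0,"ty": -0.3,"tz": 0,"yaw": 0,"claw": 2},
  {"tx": 0,"ty": 0,"tz": 0,"yaw": 0,"claw": 2},
])

```text
time_s: 9.1
position: [0.5796, 0.0898, -0.0153]
tool_rot: [[0.019, 1.0, -0.0], [1.0, -0.019, -0.0], [-0.0, -0.0, -1.0]]
ft_force: [-0.2, 0.1, 0.1]
grip_width: 0.0202
gripper_force: 0.0
```

>>> servo_tool([
  {"tx": 0,"ty": -0.2,"tz": 0,"yaw": 0,"claw": 2},
  {"tx": 0,"ty": 0,"tz": 0,"yaw": 0,"claw": 2},
])

```text
time_s: 9.3
position: [0.5796, 0.0879, -0.0153]
tool_rot: [[0.019, 1.0, -0.0], [1.0, -0.019, -0.0], [-0.0, -0.0, -1.0]]
ft_force: [-0.7, -0.3, 0.2]
grip_width: 0.02
gripper_force: 0.0
```

>>> servo_tool([
  {"tx": 0,"ty": -0.2,"tz": 0,"yaw": 0,"claw": 2},
  {"tx": 0,"ty": 0,"tz": 0,"yaw": 0,"claw": 2},
])

```text
time_s: 9.5
position: [0.5796, 0.0859, -0.0153]
tool_rot: [[0.019, 1.0, -0.0], [1.0, -0.019, 0.0], [0.0, -0.0, -1.0]]
ft_force: [0.4, -0.5, -0.6]
grip_width: 0.02
gripper_force: 0.0
```

>>> servo_tool([
  {"tx": 0,"ty": -0.15,"tz": 0,"yaw": 0,"claw": 2},
  {"tx": 0,"ty": 0,"tz": 0,"yaw": 0,"claw": 2},
])

```text
time_s: 9.7
position: [0.5796, 0.0848, -0.0153]
tool_rot: [[0.019, 1.0, 0.0], [1.0, -0.019, 0.001], [0.001, -0.0, -1.0]]
ft_force: [0.1, 3.6, 0.4]
grip_width: 0.0201
gripper_force: 1.6
```

Force is rising, 3.6 N where contact was predicted, so the wedge is becoming snug. One small nudge more, then back off and lift.

>>> servo_tool([
  {"tx": 0,"ty": -0.08,"tz": 0,"yaw": 0,"claw": 2},
  {"tx": 0,"ty": 0,"tz": 0,"yaw": 0,"claw": 2},
])

```text
time_s: 9.9
position: [0.5795, 0.0843, -0.0153]
tool_rot: [[0.019, 1.0, 0.0], [1.0, -0.019, 0.001], [0.001, 0.0, -1.0]]
ft_force: [-0.1, 5.8, -0.0]
grip_width: 0.0199
gripper_force: 2.7
```

>>> servo_tool([
  {"tx": 0,"ty": 0.5,"tz": 0,"yaw": 0,"claw": 2},
  {"tx": 0,"ty": 2,"tz": 0,"yaw": 0,"claw": 2},
  {"tx": 0,"ty": 1,"tz": 2,"yaw": 0,"claw": 2},
  {"tx": 0,"ty": 0,"tz": 4,"yaw": 0,"claw": 0},
  {"tx": 0,"ty": 0,"tz": 4,"yaw": 0,"claw": 0},
  {"tx": 0,"ty": 0,"tz": 4,"yaw": 0,"claw": 0},
  {"tx": 0,"ty": 0,"tz": 4,"yaw": 0,"claw": 0},
  {"tx": 0,"ty": -2,"tz": 2,"yaw": 0,"claw": 0},
  {"tx": 0,"ty": -2,"tz": 0,"yaw": 0,"claw": 0},
  {"tx": 0,"ty": 0,"tz": 0,"yaw": 0,"claw": 0},
])

```text
time_s: 10.9
position: [0.5798, 0.0768, 0.1853]
tool_rot: [[0.021, 1.0, 0.001], [1.0, -0.021, -0.001], [-0.001, 0.001, -1.0]]
ft_force: [-1.4, -0.0, 0.0]
grip_width: -0.0
gripper_force: 0.0
```

Run:
```python
from h import *
o=env.observe(); print(o["time_s"],np.round(o["position"],4),np.round(o["ft_force"],2),o["grip_width"])
im,d,m=grab("wrist");P=cloud(d,m);cv2.imwrite("pics/w7.png",im[...,::-1]);g=im.max(2);hsv=cv2.cvtColor(im,cv2.COLOR_RGB2HSV)
mk=(hsv[...,0]<28)&(hsv[...,1]>40)&(hsv[...,2]>80)&(P[...,2]>.001)&(P[...,2]<.03)&(abs(P[...,0]-.58)<.06)&(abs(P[...,1]-.03)<.1)
q=P[mk];r=cv2.minAreaRect((q[:,:2]*1000).astype(np.float32)); print("wedge",len(q),cv2.boxPoints(r).round(0).tolist())
mk=(P[...,2]>.027)&(P[...,2]<.04)&(abs(P[...,0]-.58)<.04)&(P[...,1]>-.03)&(P[...,1]<.03)
q=P[mk];print("bar",np.percentile(q,[2,50,98],0).round(4).tolist())
mk=((g<70)&(P[...,2]>.118)&(P[...,2]<.13)&(abs(P[...,0]-.568)<.035)&(abs(P[...,1]+.065)<.035)).astype(np.uint8)
nn,l,st,ce=cv2.connectedComponentsWithStats(mk)
for k in range(1,nn):
    if st[k,4]>100:
        q=P[l==k];print("pad",st[k],q.mean(0).round(4),(np.percentile(q,[2,98],0)).round(4).tolist())
mk=(P[...,2]>.035)&(abs(P[...,0]-.58)<.05)&(abs(P[...,1]-o["position"][1])<.016);print("tip z",np.sort(P[mk][:,2])[:8].round(4))
```

```text
10.9 [0.5798 0.0768 0.1853] [-1.43 -0.    0.04] -9.839562592874609e-06
wedge 2603 [[552.0, -19.0], [602.0, -20.0], [604.0, 73.0], [554.0, 74.0]]
bar [[0.5613, -0.0036, 0.0275], [0.5787, 0.0087, 0.0323], [0.5958, 0.0121, 0.034]]
pad [246 328  14  17 173] [ 0.5763 -0.0554  0.1226] [[0.5713, -0.0635, 0.1204], [0.5814, -0.0471, 0.1238]]
tip z [0.2089 0.209  0.209  0.2091 0.2091 0.2092 0.2092 0.2092]
```

View pics/w7.png

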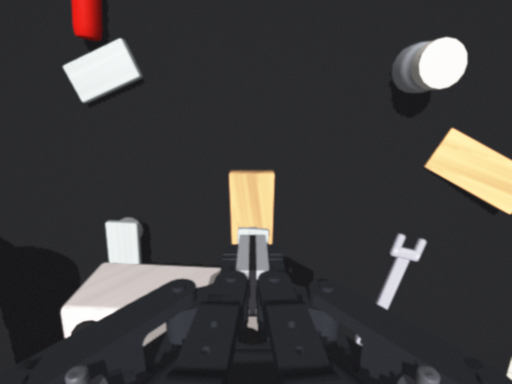

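The wedge is at (252,205) with its thick end at y≈0.074. It is centred at x=0.579, against 0.5787 for the bar above it. Moving over the pad with the fingers closed.

>>> servo_tool([
  {"tx": -0.2,"ty": -2,"tz": 0,"yaw": 0,"claw": 0},
  {"tx": -0.2,"ty": -3,"tz": 0,"yaw": 0,"claw": 0},
  {"tx": -0.3,"ty": -3,"tz": 0,"yaw": 0,"claw": 0},
  {"tx": -0.3,"ty": -3,"tz": 0,"yaw": 0,"claw": 0},
  {"tx": -0.2,"ty": -2,"tz": 0,"yaw": 0,"claw": 0},
  {"tx": 0,"ty": -1.2,"tz": -1,"yaw": 0,"claw": 0},
  {"tx": 0,"ty": 0,"tz": -3,"yaw": 0,"claw": 0},
  {"tx": 0,"ty": 0,"tz": -2.5,"yaw": 0,"claw": 0},
  {"tx": 0,"ty": 0,"tz": -1,"yaw": 0,"claw": 0},
  {"tx": 0,"ty": 0,"tz": 0,"yaw": 0,"claw": 0},
])

```text
time_s: 11.95
position: [0.567, -0.0625, 0.1081]
tool_rot: [[0.018, 1.0, -0.003], [1.0, -0.018, 0.001], [0.001, -0.003, -1.0]]
ft_force: [-0.2, -0.8, 1.0]
grip_width: -0.0002
gripper_force: 0.0
```

>>> servo_tool([
  {"tx": 0,"ty": 0,"tz": -0.3,"yaw": 0,"claw": 0},
  {"tx": 0,"ty": 0,"tz": 0,"yaw": 0,"claw": 0},
])

```text
time_s: 12.15
position: [0.568, -0.0632, 0.1074]
tool_rot: [[0.019, 1.0, 0.001], [1.0, -0.019, -0.0], [-0.0, 0.001, -1.0]]
ft_force: [-0.0, 0.7, 0.2]
grip_width: 0.0001
gripper_force: 0.0
```

>>> servo_tool([
  {"tx": 0,"ty": 0,"tz": -0.2,"yaw": 0,"claw": 0},
  {"tx": 0,"ty": 0,"tz": 0,"yaw": 0,"claw": 0},
])

```text
time_s: 12.35
position: [0.5677, -0.0633, 0.1051]
tool_rot: [[0.019, 1.0, 0.001], [1.0, -0.019, -0.0], [-0.0, 0.001, -1.0]]
ft_force: [-0.0, 0.1, 0.3]
grip_width: -0.0
gripper_force: 0.0
```

>>> servo_tool([
  {"tx": 0,"ty": -0.1,"tz": -0.2,"yaw": 0,"claw": 0},
  {"tx": 0,"ty": 0,"tz": 0,"yaw": 0,"claw": 0},
])

```text
time_s: 12.55
position: [0.5679, -0.0642, 0.1033]
tool_rot: [[0.019, 1.0, 0.001], [1.0, -0.019, 0.0], [0.0, 0.001, -1.0]]
ft_force: [0.1, 1.3, 3.2]
grip_width: 0.0002
gripper_force: 1.8
```

>>> servo_tool([
  {"tx": 0,"ty": 0,"tz": -0.15,"yaw": 0,"claw": 0},
  {"tx": 0,"ty": 0,"tz": 0,"yaw": 0,"claw": 0},
])

```text
time_s: 12.75
position: [0.5681, -0.0642, 0.1031]
tool_rot: [[0.019, 1.0, 0.002], [1.0, -0.019, -0.001], [-0.0, 0.002, -1.0]]
ft_force: [-3.4, 2.5, 14.2]
grip_width: 0.0002
gripper_force: 7.2
```

>>> servo_tool([
  {"tx": 0,"ty": 0,"tz": -0.1,"yaw": 0,"claw": 0},
  {"tx": 0,"ty": 0,"tz": 0,"yaw": 0,"claw": 0},
])

```text
time_s: 12.95
position: [0.5682, -0.0642, 0.103]
tool_rot: [[0.019, 1.0, 0.003], [1.0, -0.019, -0.001], [-0.001, 0.003, -1.0]]
ft_force: [-5.9, 3.7, 21.2]
grip_width: 0.0003
gripper_force: 10.4
```

>>> servo_tool([
  {"tx": 0,"ty": 0,"tz": -0.1,"yaw": 0,"claw": 0},
  {"tx": 0,"ty": 0,"tz": 0,"yaw": 0,"claw": 0},
])

```text
time_s: 13.15
position: [0.5683, -0.0642, 0.1029]
tool_rot: [[0.019, 1.0, 0.004], [1.0, -0.019, -0.001], [-0.001, 0.004, -1.0]]
ft_force: [-7.7, 3.8, 27.3]
grip_width: 0.0
gripper_force: 13.8
```

>>> servo_tool([
  {"tx": 0,"ty": 0,"tz": 0.22,"yaw": 0,"claw": 0},
  {"tx": 0,"ty": 0,"tz": 0,"yaw": 0,"claw": 0},
  {"tx": 0,"ty": 0,"tz": 0,"yaw": 0,"claw": 0},
])

```text
time_s: 13.45
position: [0.568, -0.0643, 0.1031]
tool_rot: [[0.019, 1.0, 0.002], [1.0, -0.019, -0.001], [-0.0, 0.002, -1.0]]
ft_force: [-3.9, 2.1, 12.5]
grip_width: 0.0001
gripper_force: 6.6
```

Run:
```python
from h import *
o=env.observe(); print(np.round(o["position"],4),np.round(o["ft_force"],2))
for n in("scene","side"):
    im,d,m=grab(n);P=cloud(d,m);P0=np.load(n+"0.npz")["P"]
    if n=="scene":
        for Q in(P0,P):
            p=Q[125:205,150:275].reshape(-1,3); t=p[(p[:,2]>.108)&(p[:,2]<.128)&(p[:,0]<.56)&(p[:,1]<-.08)]
            A=np.c_[t[:,:2]-t[:,:2].mean(0),np.ones(len(t))]; print("top",t.mean(0).round(4),np.linalg.lstsq(A,t[:,2],rcond=None)[0].round(4))
        hsv=cv2.cvtColor(im,cv2.COLOR_RGB2HSV)
        mk=(hsv[...,0]<28)&(hsv[...,1]>40)&(hsv[...,2]>80)&(P[...,2]>.001)&(P[...,2]<.03)&(abs(P[...,0]-.58)<.06)&(abs(P[...,1]-.03)<.08)
        q=P[mk];print("wedge",len(q),cv2.boxPoints(cv2.minAreaRect((q[:,:2]*1000).astype(np.float32))).round(0).tolist())
print(np.round(env.observe()["ft_force"],2))
```

```text
[ 0.568  -0.0643  0.1031] [-3.93  2.06 12.52]
top [ 0.4814 -0.1736  0.1202] [ 0.0003 -0.0009  0.1202]
top [ 0.4889 -0.1944  0.1202] [-0.001  -0.0039  0.1202]
wedge 355 [[532.0, 75.0], [532.0, -39.0], [608.0, -39.0], [608.0, 75.0]]
[-4.21  2.37 13.34]
```

Pressing with 12–13 N and steady. The top is level (slope at most 0.004) and the wedge is in place. Handing in.

```bash
python3 -c "
from rig import env
print(env.close_job())"
```

```text
the job is handed in; nothing more can be done
None
```

I pushed the wedge snug under the far left foot (about 6 N at the end) and handed the job in while pressing the pad at that corner with about 13 N; the degasser measured level to about 0.004 rad under that load, but no verdict came back.

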